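# Check out a craft kit at the library table

## Robot

A 6-joint arm with a two-finger parallel gripper is mounted at the origin on the work surface. World frame = base frame: x ahead of the robot, y to its left, z up, the work surface at z = 0. Lengths are in m, angles in rad, forces in N, time in s.
With the tool pointing down it reaches from about 0.3 to 0.75 m from the base axis. Payload 8.5 kg.
Tool frame: the origin (TCP) lies at the very end of the fingers, on their centre line; the grasp point (between the pads) lies 19 mm behind it; z points along the fingers, y is the line along which they close (so a half turn about z gives the same grasp; the last joint's range is limited). The gripper opens to 88 mm and grips with 3 to 60 N. Pads are 18 mm wide; open, the fingers measure 123 mm over their backs; the gripper's body (75 mm by 187 mm) begins 45 mm behind the grasp point.
Start: joints at [-1.35, 0.381, 1.297, -0, 1.464, -0.215], TCP at [0.232, -0.499, 0.239] pointing down, gripper open.
Joint ranges: [-3.11, 3.11], [-0.89, 2.33], [0.22, 2.48], [-1.42, 4.56], [0.17, 2.85], [-2.88, 2.88]. Speed limits (rad/s): [2.39, 2.39, 3.14, 3.14, 3.14, 3.14].

## Interface

Orientations are given as a unit quaternion [w, x, y, z].
In Python, from plant import manip gives the robot as it stands. The module is installed in compiled form; this text tells all that it offers.
- The arm moves only by the shell command python3 -m crank 'ROWS' [FORCE]. ROWS is JSON, a list of rows, each an object with "rot": the turn, a rotation vector about the tool's x, y, z each as a share of 90 degrees, from -1 to 1, a list of three; "delta_pos": the shift along the tool's x, y, z each as a share of 0.1 m, from -1 to 1, a list of three; "grip": the closure, from 0 (fully open) to 1 (shut). In form: [{"rot": [rx, ry, rz], "delta_pos": [tx, ty, tz], "grip": grip}, ...]. A call has 1 to 20 rows; each row is the pose to reach, as a shift and turn from the pose commanded when the call began, along the tool's axes at that moment; what a row does not reach only later rows make up. A row lasts 1/8 s, in which the tool goes at most 62.5 mm and 10.7 degrees, less where a joint would pass 70% of its speed; a pose out of reach is approached as far as the arm can. A call with a number of a shift or a turn outside -1 to 1 is refused whole. A call with a gripper value outside its range is refused whole. The fingers move at their own pace and stop on an object; FORCE is the grip in N (left out, the last holds). Time passes only in rows, so rows that repeat a pose let the fingers close. It gives the time, the measured TCP pose, the force, the opening and the grip force at its end, in the units of the state.
- manip.get_state(): the state, without advancing time (a new reading comes with each control period).
- manip.get_image(name): name is "scene" or "top"; returns the picture (384x512x3 uint8, red, green, blue); there is no depth.
- manip.get_calibration(name): a dict with "mtx" (3x3 intrinsics, pixels), "extrinsics" (4x4, takes a point from world to camera coordinates). Camera axes: x right, y down, z forward; pixel columns grow to the right and rows downward; lengths in m; the calibration is good to about 2 mm. A picture is of the moment at which its call begins. get_calibration takes no time and is no camera call.
- manip.job_done(): hands the job in; it is judged then, once.
The state is a dict: "time": time; "q": joint angles; "joint_velocities": joint speeds; "joint_efforts": joint torques, N m; "tool_pos": TCP position; "eef_rot": TCP orientation; "force": force on the tool from outside, world axes, zero at the start; "torque": the same for the moment, N m; "gripper_width": opening from 0.0 (shut) to 1.0 (fully open); "gripper_force": force on a finger pad.
Only numpy, scipy, OpenCV 4.12 (cv2) and the standard library are available. Lean on these libraries where they do the work, as an engineer would, in place of code of your own. Each camera call takes 0.05 s, during which the arm holds its last target. There are 200 camera calls.

## Task

Check out the blue craft-kit canister: turn it in its leaning stand until its bar label squarely faces the scanner's red window, leaving it standing fully down in the stand. Also set the orange loan tag flat and fully home in the pocket of the grey reader pad. Leave the spectacle case, the pencil pot and the pin board where they are.

Things in the scene. Friction and masses are not known exactly. Their poses are not given: they have to be found in the camera images.
- stand: Fixed aluminium disc, 188 mm across, on a grey foot, tilted 33 degrees so that things on it lean towards the robot. Origin: centre of the disc's top face, 78 mm above the table; z: its normal (the leaning axis); x: up the slope. On the lower side two 10 mm steel rails, 73 mm high along z, 33.5 mm from the axis at 140 and 220 degrees from x, hold the canister.
- scanner: Black scanner head fixed on the disc; its place round the axis varies (up to 69 degrees either side of up the slope). Origin: disc's centre; z: the leaning axis; +x: from the axis to the middle of its red window, which is 49 mm from the axis. 56 mm wide, 49 to 90 mm along x, 63 mm high along z; yellow stripe on top.
- canister: Loose blue cylinder with a white lid, 56 mm across, 135 mm high, about 0.25 kg, leaning in the stand, foot on the disc. Origin: centre of its underside; z: its axis to the lid. White label with black bars on its +x side, 16 to 68 mm above the foot; an orange tick on the lid points from centre to edge above the label (+x). Grasp its upper 50 mm, along its axis.
- label (a point): Middle of the bar label on the canister's skin: 28 mm along x and 42 mm along z from the canister's origin.
- reader: Fixed grey pad 110 (x) x 86 (y) x 18 (z) mm on the table, origin centre of its underside. In its middle a rectangular pocket 67 (x) x 43 (y) mm, 8 mm deep, floor 10 mm above the table.
- tag: Loose orange block with a white dot on top, 64 (x) x 40 (y) x 15 (z) mm, 60 g, lying flat. Origin centre of its underside. It stands 7 mm proud of the pad when home; either way round fits.
- case: Dark red spectacle case, 160 x 55 x 30 mm, a bystander. Origin centre of its underside.
- pot: Grey pot of coloured pencils, 76 mm across, about 165 mm high in all, a bystander. Origin centre of its underside.
- pinboard: Small wooden board with cork and four pins, 100 x 140 x 32 mm, a bystander. Origin centre of its underside.
Mind the look-alikes: they are no part of the job. There is more than one size of the tag; the job needs the larger. Leave any green look-alike of the canister alone.

How it is judged:
At the end, for the whole second after the job is handed in: Label turned to within 12 degrees (0.21 rad) of facing the scanner window; canister foot within 10 mm of the disc centre, axis within 0.08 rad of the stand's; tag in the pocket within 2.5 mm of its floor, 5 mm of centre, 0.06 rad of level, 0.1 rad of square; both at rest (angle between the x axis of canister and the x axis of scanner, either way round below 0.21 rad and x of label in the frame of scanner above 0.01 m and distance between canister and scanner below 0.01 m and angle between the z axis of canister and the z axis of scanner, either way round below 0.08 rad and z of tag in the frame of reader between 0.006 and 0.0125 m and horizontal distance between tag and reader below 0.005 m and angle between tag's own z axis and vertical below 0.06 rad and angle between the x axis of tag and the x axis of reader, either way round below 0.1 rad and linear speed of each of canister, tag below 0.01 m/s); the robot touches nothing.
It fails at once if the canister is tipped over or laid down (angle between canister's own z axis and vertical above 1.1 rad).
It fails at once if the spectacle case is moved more than 15 mm (distance of case from where it was at the start of the episode above 0.015 m).
It fails at once if the pencil pot is moved more than 15 mm (distance of pot from where it was at the start of the episode above 0.015 m).
It fails at once if the pin board is moved more than 15 mm (distance of pinboard from where it was at the start of the episode above 0.015 m).
It also fails if it takes over 72 s, if anything falls off the work surface, if the arm or the gripper's body presses on something with over 40 N, if the wrist force passes 120 N, or if a joint passes its speed limit or range.

## Working session

There is one attempt and no reset: what is moved stays moved. The work goes in short steps, Python scripts to look and compute and a shell command to move; the robot and the scene stay as the last step left them, time stands still between calls to the robot, and variables do not carry over. Pictures are saved under pics/ and viewed, at most 10 in all, crops included, and the job is handed in when it is done.

```bash
mkdir -p pics; python3 - <<'E'
from plant import manip
import cv2,numpy as np
for n in("scene","top"):
    im=manip.get_image(n);np.save(f"pics/{n}0.npy",im);cv2.imwrite(f"pics/{n}0.png",im[:,:,::-1])
    c=manip.get_calibration(n);print(n,np.round(c["mtx"],1).tolist(),np.round(c["extrinsics"],4).tolist())
s=manip.get_state();print(s)
E
```

```text
scene [[374.3, 0.0, 256.4], [0.0, 374.3, 192.1], [0.0, 0.0, 1.0]] [[0.5493, 0.8356, 0.005, -0.4059], [0.6831, -0.4456, -0.5786, -0.3314], [-0.4813, 0.3212, -0.8156, 1.4323], [0.0, 0.0, 0.0, 1.0]]
top [[416.8, 0.0, 250.9], [0.0, 416.8, 187.6], [0.0, 0.0, 1.0]] [[0.0202, -0.9996, -0.0215, 0.0594], [-0.9892, -0.0169, -0.1453, 0.6488], [0.1449, 0.0242, -0.9891, 1.2391], [0.0, 0.0, 0.0, 1.0]]
{'time': 0.1, 'q': array([-1.35026706e+00,  3.81131338e-01,  1.29812880e+00, -1.44338597e-05,
        1.46359141e+00, -2.15306566e-01]), 'joint_velocities': array([-5.32974077e-04, -2.03649517e-03, -2.59691793e-03,  6.77933153e-04,
        7.77145454e-05, -7.83576394e-04]), 'joint_efforts': array([ 5.94473822e-03, -4.38647211e+01, -2.24911165e+01,  7.15915952e-02,
        3.42038297e-02, -9.13649819e-05]), 'tool_pos': array([ 0.23213051, -0.49835091,  0.23821699]), 'eef_rot': array([-6.29425369e-04,  9.76349345e-01,  2.16197966e-01, -8.81868808e-06]), 'force': array([ 0.2962772 , -0.19053827,  0.05335927]), 'torque': array([-0.01961555, -0.01424605, -0.00388416]), 'gripper_force': 0.0, 'gripper_width': 0.9984458129892296}
```

View pics/scene0.png

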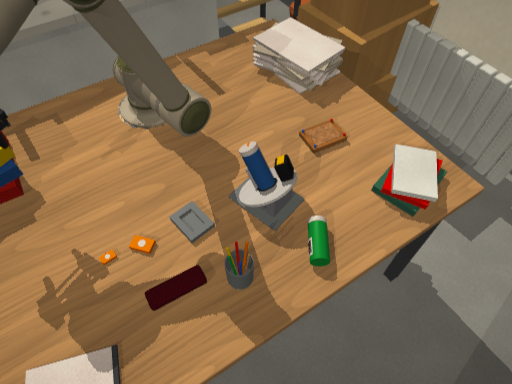

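View pics/top0.png

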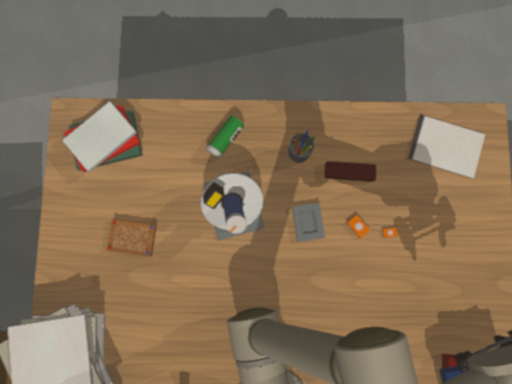

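Candidates for the tag are the large orange block, top (358,226) / scene (143,244), and the small one, top (390,232) / scene (107,257). I choose the large one. Candidates for the canister are the blue one in the stand, top (234,210) / scene (258,165), and the green one lying down, top (226,136) / scene (318,240). I choose the blue one. The reader is at top (308,221) and the scanner at (214,195).

```bash
cat > h.py <<'E'
from plant import manip
import cv2,numpy as np
from scipy.spatial.transform import Rotation as R
C={n:manip.get_calibration(n) for n in("scene","top")}
def ray(n,uv):
    K,E=np.array(C[n]["mtx"]),np.array(C[n]["extrinsics"])
    d=E[:3,:3].T@np.linalg.inv(K)@np.array([uv[0],uv[1],1.]); return -E[:3,:3].T@E[:3,3],d/np.linalg.norm(d)
def onz(n,uv,z):
    o,d=ray(n,uv); return o+d*(z-o[2])/d[2]
def onp(n,uv,p,nn):
    o,d=ray(n,uv); return o+d*((p-o)@nn)/(d@nn)
def proj(n,P):
    K,E=np.array(C[n]["mtx"]),np.array(C[n]["extrinsics"]); c=K@(E[:3,:3]@P+E[:3,3]); return c[:2]/c[2]
def tri(a,b):
    (o1,d1),(o2,d2)=ray("top",a),ray("scene",b)
    t=np.linalg.lstsq(np.c_[d1,-d2],o2-o1,rcond=None)[0]; p,q=o1+t[0]*d1,o2+t[1]*d2
    return (p+q)/2,np.linalg.norm(p-q)
def blobs(im,lo,hi,amin=8,roi=None):
    m=cv2.inRange(cv2.cvtColor(im,cv2.COLOR_RGB2HSV),lo,hi)
    if roi: k=np.zeros_like(m);k[roi[1]:roi[3],roi[0]:roi[2]]=255;m&=k
    return [c for c in cv2.findContours(m,cv2.RETR_EXTERNAL,cv2.CHAIN_APPROX_NONE)[0] if len(c)>=4 and cv2.contourArea(c)>=amin],m
E
python3 - <<'E'
from h import *
T,S=np.load("pics/top0.npy"),np.load("pics/scene0.npy")
for n,im in(("top",T),("scene",S)):
    for nm,lo,hi in(("orange",(5,150,120),(20,255,255)),("yellow",(22,150,100),(34,255,255)),("blue",(100,120,40),(125,255,255))):
        for c in blobs(im,lo,hi,4)[0]:
            r=cv2.minAreaRect(c);print(n,nm,np.round(r[0],1),np.round(r[1],1),round(r[2],1))
a=cv2.resize(T[160:260,190:290],(600,600),interpolation=cv2.INTER_CUBIC)
cv2.imwrite("pics/c1.png",a[:,:,::-1])
b=cv2.resize(T[185:255,280:410],(780,420),interpolation=cv2.INTER_CUBIC)
cv2.imwrite("pics/c2.png",b[:,:,::-1])
E
```

```text
top orange [150.  239.1] [ 5.1 23.3] 11.3
top orange [389.7 232.1] [ 9.5 14.9] 83.7
top orange [127.7 236.8] [38.5 31.4] 8.1
top orange [358.3 226.3] [21.9 14.1] 45.0
top yellow [213.8 198.8] [ 8.7 15.5] 39.8
top blue [452.7 373.4] [ 3.7 12.6] 66.8
scene orange [107.4 256.8] [10.7 17.5] 58.0
scene orange [244.5 254.9] [ 3.6 28.3] 9.5
scene orange [141.6 243.8] [25.1 16.5] 14.9
scene orange [322.9 133.7] [24.  43.1] 68.2
scene orange [385.5  77.3] [ 3.5 14.9] 68.2
scene orange [291.5   5. ] [6. 3.] 90.0
scene orange [433.5   2.5] [5. 7.] 90.0
scene orange [360.7  24. ] [123.9  39.9] 4.5
scene yellow [228.5 252. ] [11.1  2.8] 68.2
scene yellow [279.5 159.5] [9. 7.] 90.0
scene yellow [  7.  155.5] [14. 19.] 0.0
scene blue [240. 268.] [12.  2.] 90.0
scene blue [  6.4 172.2] [17.9 24.8] 60.3
scene blue [259.2 170.2] [38.8 18.2] 62.7
```

View pics/c1.png

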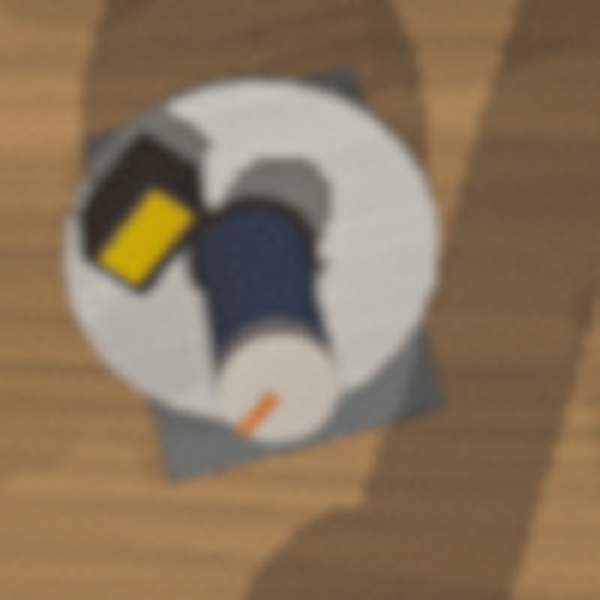

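View pics/c2.png

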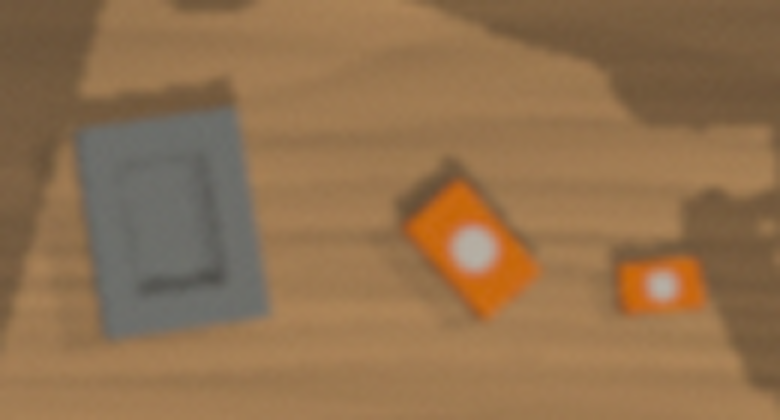

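The close crop shows the larger tag with its dot at about (358.4,226.2), beside the small look-alike, and the empty reader pocket. The lid tick points to image lower left. The scanner with its yellow stripe is at upper left of the disc.

```bash
cat > meas.py <<'E'
from h import *
def axis_frame(n):
    x=np.array([0,0,1.])-n[2]*n; x/=np.linalg.norm(x); return x,np.cross(n,x)
def ang(v,x,y): return np.degrees(np.arctan2(v@y,v@x))
E
python3 - <<'E'
from meas import *
T,S=np.load("pics/top0.npy"),np.load("pics/scene0.npy")
f=lambda u,v,ox=190,oy=160:(ox+(u+.5)/6-.5,oy+(v+.5)/6-.5)
c,m=blobs(T,(0,0,125),(180,60,255),100,(195,165,270,245))
h=cv2.convexHull(np.vstack(c))[:,0]
k=[p for p in np.vstack(c)[:,0] if abs(cv2.pointPolygonTest(h.reshape(-1,1,2),(float(p[0]),float(p[1])),True))<1 and np.hypot(p[0]-236.5,p[1]-224.5)>14 ]
e=cv2.fitEllipse(np.array(k,np.float32));print("disc ell",e,len(k))
D=onz("top",e[0],.078);print("disc",D)
# lid: bright region in both views
lidT=f(279,388);L=onz("top",lidT,.078+.135*np.cos(np.radians(33)));print("lid",L)
v=L-D;print("lean horiz",np.linalg.norm(v[:2]),"expected",.135*np.sin(np.radians(33)),"az",np.degrees(np.arctan2(v[1],v[0])))
az=np.arctan2(v[1],v[0]);t=np.radians(33);n=np.array([np.sin(t)*np.cos(az),np.sin(t)*np.sin(az),np.cos(t)])
x,y=axis_frame(n)
for nm,uv in(("lid",(252,150)),):print("lid proj scene",proj("scene",D+.135*n),"disc proj scene",proj("scene",D))
yb=onp("top",cv2.minAreaRect(blobs(T,(22,150,100),(34,255,255),4)[0][0])[0],D+.063*n,n);print("scanner ang",ang(yb-D,x,y),np.hypot((yb-D)@x,(yb-D)@y))
yb=onp("scene",(279.5,159.5),D+.063*n,n);print("scanner ang scene",ang(yb-D,x,y),np.hypot((yb-D)@x,(yb-D)@y))
a,b=onp("top",f(277,396),D+.135*n,n),onp("top",f(243,432),D+.135*n,n);Lc=D+.135*n
print("tick dir",ang(b-a,x,y),"from centre",ang(b-Lc,x,y),np.linalg.norm(b-Lc))
# footing of the stand
print("n",n)
# tag, reader
r=cv2.minAreaRect(blobs(T,(5,150,120),(20,255,255),4,(340,210,375,240))[0][0]);B=np.array([onz("top",p,.015) for p in cv2.boxPoints(r)])
print("tag",onz("top",f(473,250,280,185),.015),np.round(B[:,:2],4).tolist())
q=[onz("top",f(*p,280,185),.015) for p in((458,177),(543,267),(487,320),(405,228))]
print("tag corners hand",np.mean(q,0),np.degrees(np.arctan2(*((q[1]-q[0]+q[2]-q[3])[1::-1]))),np.linalg.norm(q[1]-q[0]),np.linalg.norm(q[2]-q[1]))
q=[onz("top",f(*p,280,185),.018) for p in((76,130),(237,107),(268,313),(108,340))]
print("reader",np.mean(q,0),np.degrees(np.arctan2(*((q[2]-q[1]+q[3]-q[0])[1::-1]))),np.linalg.norm(q[1]-q[0]),np.linalg.norm(q[2]-q[1]))
E
```

```text
disc ell ((231.57386779785156, 201.32896423339844), (56.52956008911133, 62.0762825012207), 78.8363265991211) 123
disc [0.60047628 0.12811989 0.078     ]
lid [0.5255816  0.10621954 0.19122053]
lean horiz 0.07803101327364231 expected 0.07352626972702866 az -163.70027467936708
lid proj scene [247.86956363 146.74444758] disc proj scene [266.88009617 184.27971865]
scanner ang 39.556142667643286 0.06810851281564151
scanner ang scene 42.07651554532128 0.06668479441310039
tick dir 124.58000679320651 from centre 136.0698781968425 0.03088617801365721
n [-0.52274816 -0.15285954  0.83867057]
tag [ 0.53668311 -0.26424526  0.015     ] [[0.5445, -0.2244], [0.5762, -0.2559], [0.5289, -0.3029], [0.4975, -0.2715]]
tag corners hand [ 0.53780561 -0.26434688  0.015     ] -137.5854435922718 0.06283040888424528 0.04038885465335818
reader [ 0.54811393 -0.10849027  0.018     ] -171.3595985470965 0.08492780832785357 0.1077294708129244
```

```bash
cat >> h.py <<'E'
def sub(im,n,pts,z,half=4):
    """pts: rough corner px. Sub-pixel edges: max gradient across each side, line fit, intersect; returns world corners on z"""
    g=cv2.GaussianBlur(im,(3,3),0).astype(float); c=np.mean(pts,0); L=[]
    for i in range(4):
        a,b=np.array(pts[i],float),np.array(pts[(i+1)%4],float); d=(b-a)/np.linalg.norm(b-a); nn=np.array([-d[1],d[0]]); nn*=np.sign((a-c)@nn); E=[]
        s=np.arange(-half,half+.01,.25)
        for t in np.linspace(.15,.85,25):
            P=a+(b-a)*t+s[:,None]*nn
            v=cv2.remap(g.astype(np.float32),P[:,0].astype(np.float32)[None],P[:,1].astype(np.float32)[None],cv2.INTER_LINEAR)[0]
            w=np.linalg.norm(np.gradient(v,axis=0),axis=1)**2; k=np.argmax(w); sl=slice(max(0,k-5),k+6)
            E.append(P[0]+(P[-1]-P[0])*((w[sl]*s[sl]).sum()/w[sl].sum()-s[0])/(s[-1]-s[0]))
        L.append(cv2.fitLine(np.array(E,np.float32),cv2.DIST_HUBER,0,.01,.01).ravel())
    out=[]
    for i in range(4):
        p,q=L[i-1],L[i]; t=np.linalg.solve(np.c_[p[:2],-q[:2]],q[2:]-p[2:]); out.append(onz(n,p[2:]+t[0]*p[:2],z))
    return np.array(out)
def rep(nm,q):
    l=[np.linalg.norm(q[i]-q[i-1]) for i in range(4)]; d=q[2]-q[1]+q[3]-q[0]
    print(nm,np.round(q.mean(0),4),"sides",np.round(l,4),"dir(1->2) deg",round(np.degrees(np.arctan2(d[1],d[0])),2))
def go(p,Rt):
    s=manip.get_state(); q=s["eef_rot"]; R0=R.from_quat([*q[1:],q[0]])
    print("at",np.round(s["tool_pos"],4),"dpos",np.round(R0.inv().apply(np.array(p)-s["tool_pos"])/.1,3),"rot",np.round((R0.inv()*Rt).as_rotvec()/(np.pi/2),3),"q",np.round(s["q"],2))
def rot(z,y): # tool rotation from z axis and closing direction
    z=np.array(z,float);z/=np.linalg.norm(z);y=np.array(y,float);y-=z*(y@z);y/=np.linalg.norm(y)
    return R.from_matrix(np.c_[np.cross(y,z),y,z])
E
python3 - <<'E'
from h import *
T,S=np.load("pics/top0.npy"),np.load("pics/scene0.npy")
f=lambda u,v:(280+(u+.5)/6-.5,185+(v+.5)/6-.5)
tg=[f(*p) for p in((458,177),(543,267),(487,320),(405,228))];rd=[f(*p) for p in((76,130),(237,107),(268,313),(108,340))]
def both(nm,px,z):
    rep(nm+" top",sub(T,"top",px,z,3)); sc=[proj("scene",onz("top",p,z)) for p in px]; rep(nm+" scene",sub(S,"scene",sc,z,3))
both("tag",tg,.015);both("reader",rd,.018)
pk=[f(*p) for p in((120,160),(208,150),(228,278),(138,290))];both("pocket",pk,.018)
th=np.radians(-137.5)
c=np.array([np.cos(th+np.pi/2),np.sin(th+np.pi/2),0])
for s in(1,-1): go([.537,-.264,.10],rot([0,0,-1],s*c))
E
```

```text
tag top [ 0.5372 -0.2635  0.015 ] sides [0.0368 0.0633 0.034  0.0622] dir(1->2) deg 131.61
tag scene [ 0.538  -0.2631  0.015 ] sides [0.0264 0.0651 0.0401 0.0636] dir(1->2) deg 132.3
reader top [ 0.5476 -0.1073  0.018 ] sides [0.1115 0.0877 0.1105 0.0871] dir(1->2) deg -170.53
reader scene [ 0.5496 -0.1108  0.018 ] sides [0.1097 0.0906 0.1103 0.091 ] dir(1->2) deg -170.84
pocket top [ 0.5479 -0.1076  0.018 ] sides [0.043  0.0518 0.0775 0.0561] dir(1->2) deg -170.85
pocket scene [ 0.5499 -0.1112  0.018 ] sides [0.0658 0.0401 0.073  0.0446] dir(1->2) deg -172.72
at [ 0.2321 -0.4984  0.2382] dpos [ 3.753 -0.836  1.384] rot [-0.001 -0.    -0.195] q [-1.35  0.38  1.3  -0.    1.46 -0.22]
at [ 0.2321 -0.4984  0.2382] dpos [ 3.753 -0.836  1.384] rot [-0.000e+00  1.000e-03  1.805e+00] q [-1.35  0.38  1.3  -0.    1.46 -0.22]
```

```bash

python3 -m crank '[{"rot":[0,0,0],"delta_pos":[0.6,-0.2,0.1],"grip":0},{"rot":[0,0,0],"delta_pos":[1,-0.4,0.2],"grip":0},{"rot":[0,0,0],"delta_pos":[1,-0.4,0.2],"grip":0}]' 15
python3 -m crank '[{"rot":[0,0,0],"delta_pos":[0.6,-0.2,0.2],"grip":0},{"rot":[0,0,0],"delta_pos":[1,-0.4,0.4],"grip":0},{"rot":[0,0,0],"delta_pos":[1,-0.4,0.4],"grip":0}]'
python3 -m crank '[{"rot":[0,0,0],"delta_pos":[0.6,0,0.2],"grip":0},{"rot":[0,0,0],"delta_pos":[1,0,0.3],"grip":0},{"rot":[0,0,0],"delta_pos":[1,0,0.3],"grip":0}]' 
python3 - <<'E'
from h import *
th=np.radians(42.2);c=np.array([np.sin(th),-np.cos(th),0])
for s in(1,-1): go([.5373,-.2637,.0095],rot([0,0,-1],s*c))
E
```

```text
time: 0.48
tool_pos: [0.3072, -0.4177, 0.2181]
eef_rot: [-0.001, 0.976, 0.218, -0.0]
force: [0.6, -0.3, 0.5]
gripper_width: 1.002
gripper_force: 0.0
time: 0.85
tool_pos: [0.3803, -0.3399, 0.1776]
eef_rot: [-0.001, 0.976, 0.218, -0.001]
force: [0.4, -0.0, 0.5]
gripper_width: 0.999
gripper_force: 0.0
time: 1.23
tool_pos: [0.4714, -0.2998, 0.1481]
eef_rot: [-0.0, 0.976, 0.217, -0.0]
force: [-0.9, -0.0, 0.6]
gripper_width: 1.001
gripper_force: 0.0
at [ 0.4714 -0.2998  0.1481] dpos [ 0.75  -0.047  1.386] rot [-0.    0.   -0.19] q [-0.78  0.48  1.42 -0.    1.25  0.36]
at [ 0.4714 -0.2998  0.1481] dpos [ 0.75  -0.047  1.386] rot [0.   0.   1.81] q [-0.78  0.48  1.42 -0.    1.25  0.36]
```

```bash

python3 -m crank '[{"rot":[0,0,-0.1],"delta_pos":[0.5,-0.03,0.3],"grip":0},{"rot":[0,0,-0.19],"delta_pos":[0.75,-0.047,0.6],"grip":0},{"rot":[0,0,-0.19],"delta_pos":[0.75,-0.047,0.9],"grip":0},{"rot":[0,0,-0.19],"delta_pos":[0.75,-0.047,0.9],"grip":0},{"rot":[0,0,-0.19],"delta_pos":[0.75,-0.047,0.9],"grip":0}]' 
python3 - <<'E'
from h import *
th=np.radians(42.2);c=np.array([np.sin(th),-np.cos(th),0])
go([.5373,-.2637,.0095],rot([0,0,-1],c))
E
```

```text
time: 1.85
tool_pos: [0.5363, -0.2652, 0.0603]
eef_rot: [0.001, 0.934, 0.358, 0.0]
force: [0.2, -0.2, 0.7]
gripper_width: 1.003
gripper_force: 0.0
at [ 0.5363 -0.2652  0.0603] dpos [ 0.018 -0.005  0.508] rot [ 0.001 -0.    -0.003] q [-0.66  0.64  1.4  -0.    1.1   0.18]
```

```bash

python3 -m crank '[{"rot":[0,0,0],"delta_pos":[0.012,0,0.3],"grip":0},{"rot":[0,0,0],"delta_pos":[0.012,0,0.505],"grip":0},{"rot":[0,0,0],"delta_pos":[0.012,0,0.505],"grip":0},{"rot":[0,0,0],"delta_pos":[0.012,0,0.505],"grip":0}]' 
python3 -m crank '[{"rot":[0,0,0],"delta_pos":[0,0,0],"grip":1},{"rot":[0,0,0],"delta_pos":[0,0,0],"grip":1},{"rot":[0,0,0],"delta_pos":[0,0,0],"grip":1},{"rot":[0,0,0],"delta_pos":[0,0,0],"grip":1},{"rot":[0,0,0],"delta_pos":[0,0,0],"grip":1},{"rot":[0,0,0],"delta_pos":[0,0,0],"grip":1},{"rot":[0,0,0],"delta_pos":[0,0,0],"grip":1},{"rot":[0,0,0],"delta_pos":[0,0,0],"grip":1}]' 15
python3 -m crank '[{"rot":[0,0,0],"delta_pos":[0,0,-0.3],"grip":1},{"rot":[0,0,0],"delta_pos":[0,0,-0.5],"grip":1},{"rot":[0,0,0],"delta_pos":[0,0,-0.5],"grip":1},{"rot":[0,0,0],"delta_pos":[0,0,-0.5],"grip":1}]' 
python3 - <<'E'
from h import *
th=np.radians(9.3);c=np.array([np.sin(th),-np.cos(th),0])
go([.548,-.108,.06],rot([0,0,-1],c))
S=manip.get_image("scene");cv2.imwrite("pics/s1.png",cv2.resize(S[180:290,80:230],(750,550),interpolation=cv2.INTER_CUBIC)[:,:,::-1])
E
```

```text
time: 2.35
tool_pos: [0.5378, -0.2636, 0.01]
eef_rot: [0.001, 0.933, 0.359, 0.001]
force: [0.1, 0.1, -0.4]
gripper_width: 1.0
gripper_force: 0.0
time: 3.35
tool_pos: [0.5373, -0.2627, 0.0082]
eef_rot: [-0.0, 0.933, 0.359, 0.0]
force: [1.0, 0.1, 0.5]
gripper_width: 0.449
gripper_force: 15.0
time: 3.85
tool_pos: [0.5369, -0.2624, 0.0573]
eef_rot: [-0.001, 0.933, 0.359, -0.0]
force: [0.6, -0.7, -1.0]
gripper_width: 0.451
gripper_force: 15.0
at [ 0.5369 -0.2624  0.0573] dpos [ 1.117 -1.072 -0.026] rot [-0.001  0.     0.364] q [-0.65  0.64  1.41 -0.    1.1   0.18]
```

View pics/s1.png

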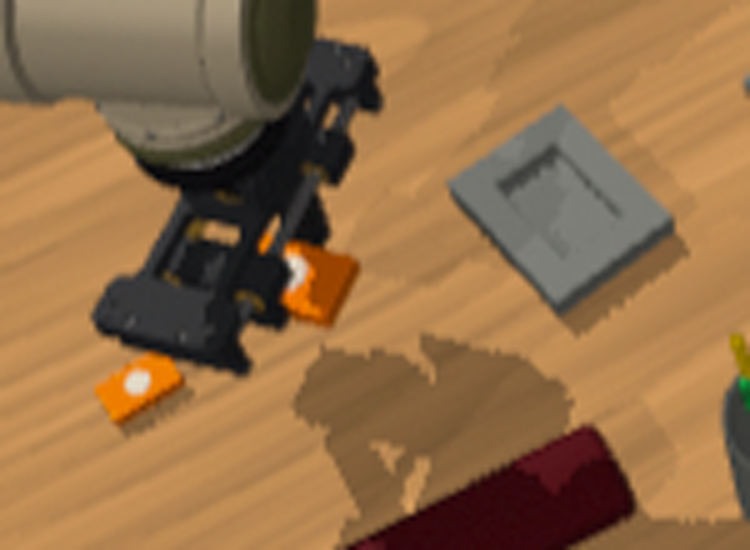

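The scene crop shows the large tag in the fingers, lifted and at scene px about (140,237). The small one stays on the table at (108,256), and the reader is clear at (192,221).

```bash

python3 -m crank '[{"rot":[0,0,0],"delta_pos":[0.4,-0.4,0],"grip":1},{"rot":[0,0,0],"delta_pos":[0.8,-0.8,0],"grip":1},{"rot":[0,0,0],"delta_pos":[0.8,-0.8,0],"grip":1},{"rot":[0,0,0],"delta_pos":[0.8,-0.8,0],"grip":1}]' >/dev/null
python3 -m crank '[{"rot":[0,0,0.1],"delta_pos":[0.317,-0.272,0],"grip":1},{"rot":[0,0,0.2],"delta_pos":[0.317,-0.272,0],"grip":1},{"rot":[0,0,0.3],"delta_pos":[0.317,-0.272,0.1],"grip":1},{"rot":[0,0,0.364],"delta_pos":[0.317,-0.272,0.15],"grip":1},{"rot":[0,0,0.364],"delta_pos":[0.317,-0.272,0.15],"grip":1},{"rot":[0,0,0.364],"delta_pos":[0.317,-0.272,0.15],"grip":1}]'
python3 - <<'E'
from h import *
th=np.radians(9.3);c=np.array([np.sin(th),-np.cos(th),0])
go([.548,-.108,.06],rot([0,0,-1],c))
S=manip.get_image("scene");T=manip.get_image("top");np.save("pics/s2.npy",S);np.save("pics/t2.npy",T)
a=cv2.resize(S[190:250,160:225],(650,600),interpolation=cv2.INTER_CUBIC);cv2.imwrite("pics/s2.png",a[:,:,::-1])
S0=np.load("pics/scene0.npy")
px=[(80+(u+.5)/5-.5,180+(v+.5)/5-.5) for u,v in((560,105),(671,222),(560,303),(450,185))]
rep("reader scene",sub(S0,"scene",px,.018,1.5)); rep("hand",np.array([onz("scene",p,.018) for p in px]))
E
```

```text
time: 5.15
tool_pos: [0.5484, -0.1091, 0.0432]
eef_rot: [0.0, 0.997, 0.082, 0.0]
force: [-0.6, 0.9, -0.7]
gripper_width: 0.45
gripper_force: 15.0
at [ 0.5484 -0.1091  0.0432] dpos [-0.002 -0.011 -0.168] rot [ 0.    -0.     0.001] q [-0.41  0.61  1.53 -0.    1.    1.  ]
reader scene [ 0.5495 -0.1092  0.018 ] sides [0.0881 0.1098 0.0863 0.1098] dir(1->2) deg -80.82
hand [ 0.5515 -0.1084  0.018 ] sides [0.0837 0.1116 0.0811 0.1085] dir(1->2) deg -80.35
```

View pics/s2.png

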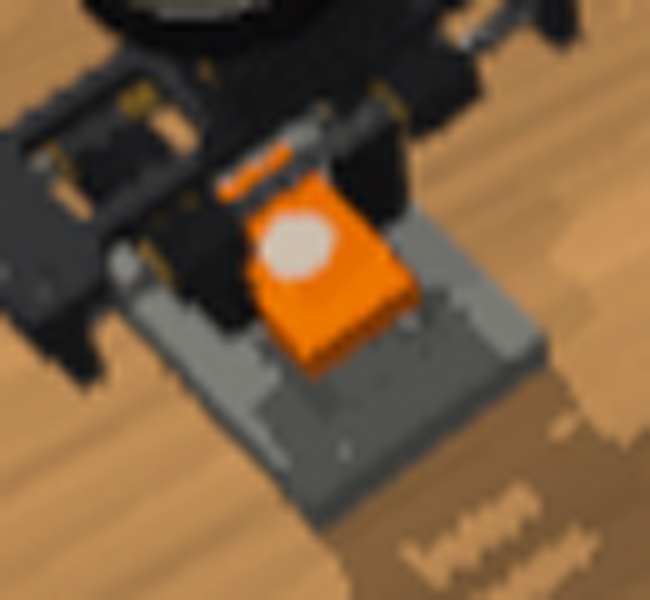

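```bash
python3 - <<'E'
from h import *
S=np.load("pics/s2.npy");f=lambda u,v:np.array((160+(u+.5)/10-.5,190+(v+.5)/10-.5))
z=.0492
for c in blobs(S,(0,0,140),(180,75,255),4,(183,209,197,220))[0]:
    m=cv2.moments(c);p=(m["m10"]/m["m00"],m["m01"]/m["m00"]);print("dot",p,m["m00"],onz("scene",p,z))
d=onz("scene",f(298,246),z);print("dot hand",d)
a,b=onz("scene",f(422,278),z),onz("scene",f(312,356),z);print("edge",a,b,np.linalg.norm(a-b),"dir",np.degrees(np.arctan2(*(b-a)[1::-1])))
l=np.array([np.cos(np.radians(9.2)),np.sin(np.radians(9.2)),0]);print("centre from edge",(a+b)/2-l*.032)
E
```

```text
dot (189.06837606837604, 214.017094017094) 19.5 [ 0.54849256 -0.11033209  0.0492    ]
dot hand [ 0.54934901 -0.10985557  0.0492    ]
edge [ 0.57875684 -0.08480634  0.0492    ] [ 0.58459094 -0.1236401   0.0492    ] 0.03926955046493242 dir -81.45620520163395
centre from edge [ 0.55008553 -0.10933942  0.0492    ]
```

The dot is at scene px (189.3,214.1), and the tag sits within about 1 mm of the pad centre and square to it. Lowering.

```bash

python3 -m crank '[{"rot":[0,0,0],"delta_pos":[0,-0.004,0.06],"grip":1},{"rot":[0,0,0],"delta_pos":[0,-0.004,0.12],"grip":1},{"rot":[0,0,0],"delta_pos":[0,-0.004,0.16],"grip":1},{"rot":[0,0,0],"delta_pos":[0,-0.004,0.18],"grip":1},{"rot":[0,0,0],"delta_pos":[0,-0.004,0.18],"grip":1}]'
python3 -m crank '[{"rot":[0,0,0],"delta_pos":[0,0,0.02],"grip":1},{"rot":[0,0,0],"delta_pos":[0,0,0.04],"grip":1},{"rot":[0,0,0],"delta_pos":[0,0,0.055],"grip":1},{"rot":[0,0,0],"delta_pos":[0,0,0.055],"grip":1}]' 8
```

```text
time: 5.88
tool_pos: [0.5483, -0.1079, 0.0251]
eef_rot: [-0.0, 0.997, 0.081, -0.0]
force: [1.0, -0.9, -0.4]
gripper_width: 0.451
gripper_force: 15.0
time: 6.38
tool_pos: [0.5482, -0.1079, 0.0196]
eef_rot: [-0.0, 0.997, 0.081, -0.0]
force: [0.2, 0.7, -1.7]
gripper_width: 0.452
gripper_force: 8.0
```

```bash

python3 -m crank '[{"rot":[0,0,0],"delta_pos":[0,0,0.005],"grip":1},{"rot":[0,0,0],"delta_pos":[0,0,0.005],"grip":0.6},{"rot":[0,0,0],"delta_pos":[0,0,0],"grip":0.3},{"rot":[0,0,0],"delta_pos":[0,0,0],"grip":0.3},{"rot":[0,0,0],"delta_pos":[0,0,0],"grip":0.3},{"rot":[0,0,0],"delta_pos":[0,0,-0.5],"grip":0.3},{"rot":[0,0,0],"delta_pos":[0,0,-1],"grip":0},{"rot":[0,0,0],"delta_pos":[0,0,-1],"grip":0}]'
python3 -m crank '[{"rot":[0,0,0],"delta_pos":[-0.5,0,-0.5],"grip":0},{"rot":[0,0,0],"delta_pos":[-1,0,-1],"grip":0},{"rot":[0,0,0],"delta_pos":[-1,0,-1],"grip":0}]'
python3 -m crank '[{"rot":[0,0,0],"delta_pos":[-0.4,0,-0.4],"grip":0},{"rot":[0,0,0],"delta_pos":[-0.8,0,-0.8],"grip":0},{"rot":[0,0,0],"delta_pos":[-0.8,0,-0.8],"grip":0},{"rot":[0,0,0],"delta_pos":[-0.8,0,-0.8],"grip":0}]'
python3 - <<'E'
from h import *
S=manip.get_image("scene");T=manip.get_image("top");np.save("pics/s3.npy",S);np.save("pics/t3.npy",T)
a=cv2.resize(S[195:245,165:220],(440,400),interpolation=cv2.INTER_CUBIC);b=cv2.resize(T[195:250,285:330],(327,400),interpolation=cv2.INTER_CUBIC)
cv2.imwrite("pics/p3.png",np.hstack([a,b])[:,:,::-1])
E
```

```text
time: 7.38
tool_pos: [0.5498, -0.1084, 0.1233]
eef_rot: [0.002, 0.997, 0.081, 0.003]
force: [0.8, 0.0, -0.9]
gripper_width: 0.902
gripper_force: 0.0
time: 7.75
tool_pos: [0.4484, -0.1243, 0.2211]
eef_rot: [0.001, 0.997, 0.081, 0.001]
force: [0.2, -0.7, -0.7]
gripper_width: 0.998
gripper_force: 0.0
time: 8.25
tool_pos: [0.371, -0.137, 0.2983]
eef_rot: [-0.001, 0.997, 0.081, -0.001]
force: [-0.2, 0.4, 0.9]
gripper_width: 0.996
gripper_force: 0.0
```

View pics/p3.png

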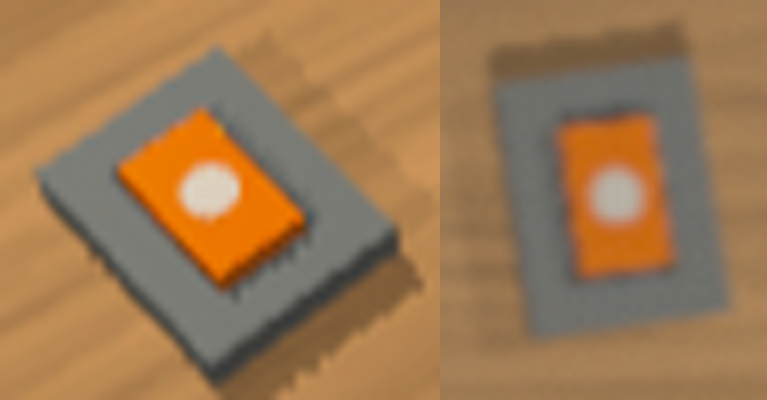

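Both views show the tag seated square in the pocket, with its dot at the pad's middle. Next is the canister: I'll refine the lid position and axis from both views.

```bash
python3 - <<'E'
from meas import *
def dot(im,roi):
    c=max(blobs(im,(0,0,150),(180,80,255),3,roi)[0],key=cv2.contourArea);m=cv2.moments(c);return m["m10"]/m["m00"],m["m01"]/m["m00"]
S,T=np.load("pics/s3.npy"),np.load("pics/t3.npy")
a,b=dot(T,(303,215,317,227)),dot(S,(184,212,200,226));print("tag dot",a,b,tri(a,b), "top@.025",onz("top",a,.025),"scene@.025",onz("scene",b,.025))
S,T=np.load("pics/scene0.npy"),np.load("pics/top0.npy")
for n,im,roi in(("scene",S,(236,136,264,158)),("top",T,(222,212,250,238))):
    for c in blobs(im,(0,0,150),(180,255,255),20,roi)[0]:
        h=cv2.convexHull(c);print(n,cv2.contourArea(h),cv2.fitEllipse(h),cv2.boundingRect(h))
# disc in scene
c,_=blobs(S,(0,0,150),(180,45,255),60,(228,160,302,215))
print([ (cv2.contourArea(k),cv2.boundingRect(k)) for k in c])
b=cv2.resize(S[130:220,220:305],(680,600),interpolation=cv2.INTER_CUBIC);cv2.imwrite("pics/c3.png",b[:,:,::-1])
E
```

```text
tag dot (308.73643410852713, 221.5503875968992) (190.7642276422764, 218.40650406504062) (array([ 0.54799396, -0.10903943,  0.0226869 ]), np.float64(0.0007307276064684397)) top@.025 [ 0.54770233 -0.1091127   0.025     ] scene@.025 [ 0.54958024 -0.10909447  0.025     ]
scene 545.0 ((244.1582794189453, 146.19784545898438), (21.419219970703125, 81.46404266357422), 87.7212905883789) (236, 136, 28, 22)
top 41.0 ((222.1515655517578, 247.01319885253906), (10.7855224609375, 62.80925369262695), 65.05390167236328) (232, 233, 18, 5)
top 494.0 ((234.7882080078125, 218.7556915283203), (28.114795684814453, 31.49658966064453), 59.762603759765625) (222, 212, 28, 22)
[(631.5, (239, 168, 53, 37))]
```

View pics/c3.png

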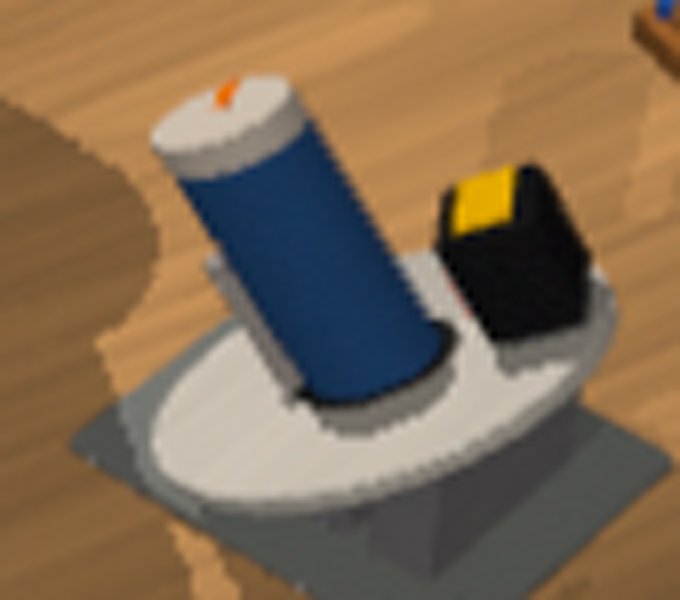

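The scene crop shows the lid centre at about px (247.3,146.4), with the tick pointing to its far rim. The canister's foot is between the rails, and the scanner is to the right with its yellow top at px (279.5,159).

```bash
python3 - <<'E'
from meas import *
fs=lambda u,v:(220+(u+.5)/8-.5,130+(v+.5)/6.667-.5)
ft=lambda u,v:(190+(u+.5)/6-.5,160+(v+.5)/6-.5)
L,e=tri(ft(279,388),fs(222,112));print("lid",L,e)
D=np.array([.6005,.1281,.078])
v=L-D;print("len",np.linalg.norm(v),"tilt",np.degrees(np.arccos(v[2]/np.linalg.norm(v))),"az",np.degrees(np.arctan2(v[1],v[0])))
az=np.arctan2(v[1],v[0]);t=np.radians(33);n=np.array([np.sin(t)*np.cos(az),np.sin(t)*np.sin(az),np.cos(t)])
x,y=axis_frame(n)
for nm,pts in(("top",[ft(277,396),ft(243,432),ft(279,388)]),("scene",[fs(222,105),fs(237,79),fs(222,112)])):
    a,b,c=[onp(nm,p,D+.135*n,n) for p in pts]
    print(nm,"tick",ang(b-a,x,y),ang(b-c,x,y),np.linalg.norm(b-c))
c=[p for p in blobs(np.load("pics/top0.npy"),(22,150,100),(34,255,255),4)[0]]
q=[onp("top",p,D+.063*n,n) for p in cv2.boxPoints(cv2.minAreaRect(c[0]))]
for i in range(4): print("stripe side",ang(q[i]-q[i-1],x,y),np.linalg.norm(q[i]-q[i-1]))
print("n",n)
E
```

```text
lid [0.52606322 0.10706832 0.18930871] 0.0016472049806890308
len 0.13554628122579204 tilt 34.79630823116391 az -164.2226663358957
top tick 125.11841703444168 129.27900124307178 0.027377695459807998
scene tick 121.88939077711518 125.55169566458414 0.02981486752920398
stripe side 31.228535115464364 0.02592080932142351
stripe side -52.588729870371765 0.04559278214888833
stripe side -147.9638967743584 0.025640453979753862
stripe side 127.71322586665265 0.04598317034156285
n [-0.5241201  -0.14808712  0.83867057]
```

```bash
cat > can.py <<'E'
from meas import *
n=np.array([-.5241,-.1481,.8387]);D=np.array([.599,.1277,.078]);x,y=axis_frame(n)
def tgt(s,a): # closing dir at angle a (deg) about n
    return D+s*n,rot(-n,np.cos(np.radians(a))*x+np.sin(np.radians(a))*y)
E
python3 - <<'E'
from can import *
for a in(0,45,90,135,180,225,270,315):
    p,Rt=tgt(.23,a);print(a,np.round(p,3));go(p,Rt)
E
```

```text
0 [0.478 0.094 0.271]
at [ 0.3711 -0.1368  0.2981] dpos [ 1.434 -2.099  0.274] rot [-0.277  0.307 -1.039] q [-0.65  0.06  1.55  0.    1.53  0.75]
45 [0.478 0.094 0.271]
at [ 0.3711 -0.1368  0.2981] dpos [ 1.434 -2.099  0.274] rot [-0.431  0.205 -1.517] q [-0.65  0.06  1.55  0.    1.53  0.75]
90 [0.478 0.094 0.271]
at [ 0.3711 -0.1368  0.2981] dpos [ 1.434 -2.099  0.274] rot [ 0.55  -0.028  1.851] q [-0.65  0.06  1.55  0.    1.53  0.75]
135 [0.478 0.094 0.271]
at [ 0.3711 -0.1368  0.2981] dpos [ 1.434 -2.099  0.274] rot [0.429 0.152 1.38 ] q [-0.65  0.06  1.55  0.    1.53  0.75]
180 [0.478 0.094 0.271]
at [ 0.3711 -0.1368  0.2981] dpos [ 1.434 -2.099  0.274] rot [0.298 0.269 0.9  ] q [-0.65  0.06  1.55  0.    1.53  0.75]
225 [0.478 0.094 0.271]
at [ 0.3711 -0.1368  0.2981] dpos [ 1.434 -2.099  0.274] rot [0.161 0.338 0.416] q [-0.65  0.06  1.55  0.    1.53  0.75]
270 [0.478 0.094 0.271]
at [ 0.3711 -0.1368  0.2981] dpos [ 1.434 -2.099  0.274] rot [ 0.019  0.368 -0.07 ] q [-0.65  0.06  1.55  0.    1.53  0.75]
315 [0.478 0.094 0.271]
at [ 0.3711 -0.1368  0.2981] dpos [ 1.434 -2.099  0.274] rot [-0.127  0.358 -0.556] q [-0.65  0.06  1.55  0.    1.53  0.75]
```

```bash

python3 -m crank '[{"rot":[0,0,-0.1],"delta_pos":[0.2,-0.5,0],"grip":0},{"rot":[0,0,-0.2],"delta_pos":[0.4,-1,0],"grip":0},{"rot":[0,0,-0.3],"delta_pos":[0.4,-1,0],"grip":0},{"rot":[0,0,-0.4],"delta_pos":[0.4,-1,0],"grip":0},{"rot":[0,0,-0.5],"delta_pos":[0.4,-1,0],"grip":0},{"rot":[0,0,-0.5],"delta_pos":[0.4,-1,0],"grip":0},{"rot":[0,0,-0.5],"delta_pos":[0.4,-1,0],"grip":0}]'
python3 - <<'E'
from can import *
go(*tgt(.23,0))
E
```

```text
time: 9.22
tool_pos: [0.3941, -0.0317, 0.2991]
eef_rot: [-0.001, 0.89, 0.455, -0.0]
force: [-0.1, -0.1, 0.7]
gripper_width: 0.998
gripper_force: 0.0
at [ 0.3941 -0.0317  0.2991] dpos [ 1.51  -0.05   0.282] rot [-0.342  0.165 -0.557] q [-0.38  0.06  1.55  0.    1.53  0.24]
```

```bash

python3 -m crank '[{"rot":[-0.06,0.03,-0.1],"delta_pos":[0.4,0,0],"grip":0},{"rot":[-0.12,0.06,-0.2],"delta_pos":[0.6,0,0],"grip":0},{"rot":[-0.18,0.09,-0.3],"delta_pos":[0.8,0,0],"grip":0},{"rot":[-0.24,0.12,-0.4],"delta_pos":[1,0,0],"grip":0},{"rot":[-0.3,0.145,-0.5],"delta_pos":[1,0,0],"grip":0},{"rot":[-0.342,0.165,-0.557],"delta_pos":[1,0,0],"grip":0},{"rot":[-0.342,0.165,-0.557],"delta_pos":[1,0,0],"grip":0},{"rot":[-0.342,0.165,-0.557],"delta_pos":[1,0,0],"grip":0}]'
python3 - <<'E'
from can import *
go(*tgt(.2,0))
E
```

```text
time: 10.22
tool_pos: [0.4525, 0.0492, 0.2999]
eef_rot: [0.171, 0.579, 0.764, 0.227]
force: [0.0, -0.3, -0.3]
gripper_width: 1.001
gripper_force: 0.0
at [0.4525 0.0492 0.2999] dpos [0.357 0.152 0.745] rot [-0.    -0.    -0.001] q [-0.34 -0.06  1.79  0.39  0.96 -0.76]
```

```bash

python3 -m crank '[{"rot":[0,0,0],"delta_pos":[0.357,0.152,0.2],"grip":0},{"rot":[0,0,0],"delta_pos":[0.357,0.152,0.5],"grip":0},{"rot":[0,0,0],"delta_pos":[0.357,0.152,0.745],"grip":0},{"rot":[0,0,0],"delta_pos":[0.357,0.152,0.745],"grip":0},{"rot":[0,0,0],"delta_pos":[0.357,0.152,0.745],"grip":0}]'
python3 - <<'E'
from can import *
go(*tgt(.1,0))
E
```

```text
time: 10.85
tool_pos: [0.494, 0.0984, 0.2464]
eef_rot: [0.172, 0.578, 0.765, 0.227]
force: [-0.6, 0.7, 1.1]
gripper_width: 1.002
gripper_force: 0.0
at [0.494  0.0984 0.2464] dpos [-0.004 -0.004  1.006] rot [ 0.001 -0.     0.001] q [-0.16  0.09  1.8   0.35  0.74 -0.63]
```

```bash

python3 -m crank '[{"rot":[0,0,0],"delta_pos":[0,0,0.3],"grip":0},{"rot":[0,0,0],"delta_pos":[0,0,0.6],"grip":0},{"rot":[0,0,0],"delta_pos":[0,0,0.8],"grip":0},{"rot":[0,0,0],"delta_pos":[0,0,1],"grip":0},{"rot":[0,0,0],"delta_pos":[0,0,1],"grip":0}]'
python3 -m crank '[{"rot":[0,0,0],"delta_pos":[0,0,0],"grip":0.3},{"rot":[0,0,0],"delta_pos":[0,0,0],"grip":0.4},{"rot":[0,0,0],"delta_pos":[0,0,0],"grip":0.5},{"rot":[0,0,0],"delta_pos":[0,0,0],"grip":0.5},{"rot":[0,0,0],"delta_pos":[0,0,0],"grip":0.5},{"rot":[0,0,0],"delta_pos":[0,0,0],"grip":0.5},{"rot":[0,0,0],"delta_pos":[0,0,0],"grip":0.5}]' 12
```

```text
time: 11.48
tool_pos: [0.5465, 0.1131, 0.1619]
eef_rot: [0.171, 0.578, 0.765, 0.227]
force: [0.4, -0.1, 0.1]
gripper_width: 1.003
gripper_force: 0.0
time: 12.35
tool_pos: [0.546, 0.1132, 0.162]
eef_rot: [0.172, 0.577, 0.765, 0.227]
force: [-5.7, -1.3, 4.8]
gripper_width: 0.629
gripper_force: 12.0
```

```bash

python3 -m crank '[{"rot":[0,0,0.08],"delta_pos":[0,0,0],"grip":0.5},{"rot":[0,0,0.16],"delta_pos":[0,0,0],"grip":0.5},{"rot":[0,0,0.24],"delta_pos":[0,0,0],"grip":0.5},{"rot":[0,0,0.32],"delta_pos":[0,0,0],"grip":0.5},{"rot":[0,0,0.32],"delta_pos":[0,0,0],"grip":0.5}]' 25
python3 - <<'E'
from can import *
go(*tgt(.1,0))
E
```

```text
time: 12.98
tool_pos: [0.5466, 0.1132, 0.1623]
eef_rot: [0.11, 0.749, 0.598, 0.263]
force: [-1.9, 0.4, 5.4]
gripper_width: 0.626
gripper_force: 25.0
at [0.5466 0.1132 0.1623] dpos [-0.005 -0.002  0.003] rot [ 0.001 -0.001 -0.318] q [-0.1   0.3   1.82  0.42  0.51 -0.19]
```

Forces stay low, so I'll finish the turn.

```bash

python3 -m crank '[{"rot":[0,0,0.08],"delta_pos":[0,0,0],"grip":0.5},{"rot":[0,0,0.16],"delta_pos":[0,0,0],"grip":0.5},{"rot":[0,0,0.24],"delta_pos":[0,0,0],"grip":0.5},{"rot":[0,0,0.32],"delta_pos":[0,0,0],"grip":0.5},{"rot":[0,0,0.4],"delta_pos":[0,0,0],"grip":0.5},{"rot":[0,0,0.48],"delta_pos":[0,0,0],"grip":0.5},{"rot":[0,0,0.56],"delta_pos":[0,0,0],"grip":0.5},{"rot":[0,0,0.64],"delta_pos":[0,0,0],"grip":0.5},{"rot":[0,0,0.66],"delta_pos":[0,0,0],"grip":0.5},{"rot":[0,0,0.66],"delta_pos":[0,0,0],"grip":0.5}]'
python3 -m crank '[{"rot":[0,0,0],"delta_pos":[0,0,0],"grip":0.3},{"rot":[0,0,0],"delta_pos":[0,0,0],"grip":0},{"rot":[0,0,0],"delta_pos":[0,0,0],"grip":0},{"rot":[0,0,0],"delta_pos":[0,0,0],"grip":0},{"rot":[0,0,0],"delta_pos":[0,0,0],"grip":0},{"rot":[0,0,0],"delta_pos":[0,0,-0.3],"grip":0},{"rot":[0,0,0],"delta_pos":[0,0,-0.6],"grip":0},{"rot":[0,0,0],"delta_pos":[0,0,-1],"grip":0},{"rot":[0,0,0],"delta_pos":[0,0,-1],"grip":0}]'
python3 - <<'E'
from can import *
go(*tgt(.2,-90))
E
```

```text
time: 14.22
tool_pos: [0.5466, 0.113, 0.1621]
eef_rot: [-0.034, 0.947, 0.149, 0.283]
force: [-2.7, -3.1, 4.9]
gripper_width: 0.627
gripper_force: 25.0
time: 15.35
tool_pos: [0.4938, 0.0981, 0.2478]
eef_rot: [-0.034, 0.947, 0.148, 0.285]
force: [0.8, 0.3, 0.2]
gripper_width: 0.999
gripper_force: 0.0
at [0.4938 0.0981 0.2478] dpos [-0.009  0.001  0.019] rot [ 0.001 -0.003  0.022] q [-0.16  0.09  1.8   0.35  0.74  0.91]
```

```bash

python3 -m crank '[{"rot":[0,0,0],"delta_pos":[-0.2,0,-0.5],"grip":0},{"rot":[0,0,0],"delta_pos":[-0.6,0,-1],"grip":0},{"rot":[0,0,0],"delta_pos":[-0.8,0,-1],"grip":0},{"rot":[0,0,0],"delta_pos":[-0.8,0,-1],"grip":0},{"rot":[0,0,0],"delta_pos":[-0.8,0,-1],"grip":0}]'
python3 - <<'E'
from h import *
S=manip.get_image("scene");T=manip.get_image("top");np.save("pics/s4.npy",S);np.save("pics/t4.npy",T)
a=cv2.resize(S[130:190,230:300],(420,360),interpolation=cv2.INTER_CUBIC);b=cv2.resize(T[180:240,200:260],(360,360),interpolation=cv2.INTER_CUBIC)
cv2.imwrite("pics/p4.png",np.hstack([a,b])[:,:,::-1])
E
```

```text
time: 15.98
tool_pos: [0.3785, 0.0625, 0.2856]
eef_rot: [-0.035, 0.947, 0.148, 0.282]
force: [0.0, 0.1, -0.5]
gripper_width: 0.998
gripper_force: 0.0
```

View pics/p4.png

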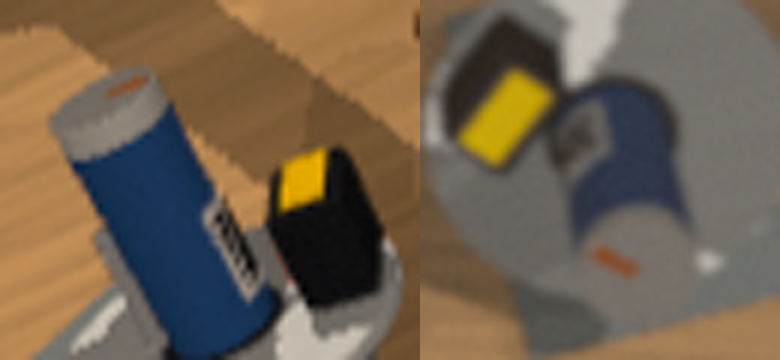

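The label now faces the scanner. In the top crop the tick runs from near the lid centre (236.3,223.6) outward to (228.5,221.8). I'll check the angle.

```bash
python3 - <<'E'
from can import *
ft=lambda u,v:(200+(u+.5)/6-.5,180+(v+.5)/6-.5)
fs=lambda u,v:(230+(u+.5)/6-.5,130+(v+.5)/6-.5)
S,T=np.load("pics/s4.npy"),np.load("pics/t4.npy")
for nm,pts in(("top",[ft(216,272),ft(171,251),ft(218,262)]),("scene",[fs(107,95),fs(145,80),fs(103,100)])):
    a,b,c=[onp(nm,p,D+.135*n,n) for p in pts];print(nm,"tick",ang(b-a,x,y),ang(b-c,x,y),ang(b-D-.135*n,x,y),np.linalg.norm(b-c))
for nm,im,roi in(("top",T,(200,180,230,215)),("scene",S,(270,150,295,175))):
    c=max(blobs(im,(22,150,80),(34,255,255),4,roi)[0],key=cv2.contourArea);m=cv2.moments(c)
    p=onp(nm,(m["m10"]/m["m00"],m["m01"]/m["m00"]),D+.063*n,n);q=[onp(nm,k,D+.063*n,n) for k in cv2.boxPoints(cv2.minAreaRect(c))]
    print(nm,"scanner",ang(p-D,x,y),np.linalg.norm(p-D-.063*n),[round(ang(q[i]-q[i-1],x,y),1) for i in range(4)])
# label centre, top crop, on the skin (28 mm from axis, 42 mm up)
for nm,uv in(("top",ft(168,138)),("scene",fs(233,245))):
    o,d=ray(nm,uv);o2=o-D;dp=d-n*(d@n);op=o2-n*(o2@n)
    A,B,Cc=dp@dp,2*dp@op,op@op-.028**2;k=(-B-np.sqrt(max(0,B*B-4*A*Cc)))/(2*A);P=o2+k*d;print(nm,"label ang",ang(P,x,y),"h",P@n)
E
```

```text
top tick 46.070483910285205 58.684104487218356 57.99637038644598 0.02221831123023508
scene tick 43.71298423321872 54.025169641914246 64.02698706910037 0.02194656382411358
top scanner 39.749944581995706 0.06848549467614748 [np.float64(32.3), np.float64(-51.5), np.float64(-146.8), np.float64(128.9)]
scene scanner 37.8116341010185 0.06918726446732973 [np.float64(175.3), np.float64(126.8), np.float64(-6.5), np.float64(-54.3)]
top label ang 20.443661279846747 h 0.05222676246355412
scene label ang 21.590736371318993 h 0.04597976449174968
```

```bash
cat > tick.py <<'E'
from can import *
def pca(nm,im,roi,cen):
    h=cv2.cvtColor(im,cv2.COLOR_RGB2LAB).astype(float); r=h[roi[1]:roi[3],roi[0]:roi[2],1]*.5+h[roi[1]:roi[3],roi[0]:roi[2],2]*.5
    w=np.clip(r-np.median(r)-4,0,None); V,U=np.mgrid[roi[1]:roi[3],roi[0]:roi[2]]; Lc=D+.135*n
    P=np.array([onp(nm,(u,v),Lc,n)-Lc for u,v in zip(U.ravel(),V.ravel())]); w=w.ravel(); Q=np.c_[P@x,P@y]; m=(w[:,None]*Q).sum(0)/w.sum()
    C=((Q-m).T*w)@(Q-m)/w.sum(); l,e=np.linalg.eigh(C); d=e[:,1]; c=onp(nm,cen,Lc,n)-Lc; c=np.array([c@x,c@y]); d=d*np.sign(d@(m-c))
    print(nm,"dir",round(np.degrees(np.arctan2(d[1],d[0])),1),"cen->mean",round(np.degrees(np.arctan2(*(m-c)[::-1])),1),"len",np.round(np.sqrt(l*12),4),"lidc",np.round(c,4),"cen dist",round(np.linalg.norm(m-c),4))
E
python3 - <<'E'
from tick import *
T0,S0,T4,S4=[np.load(f"pics/{k}.npy") for k in("top0","scene0","t4","s4")]
pca("top",T0,(228,222,240,235),(236.1,224.3)); pca("scene",S0,(244,140,254,149),(247.3,146.4))
pca("top",T4,(226,218,240,229),(236,223.2)); pca("scene",S4,(244,140,256,149),(246.8,146.4))
o=lambda nm,uv,h:print(nm,"label edge pt",uv)
def skin(nm,uv):
    o,d=ray(nm,uv);o2=o-D;dp=d-n*(d@n);op=o2-n*(o2@n);A,B,Cc=dp@dp,2*dp@op,op@op-.028**2;k=(-B-np.sqrt(max(0,B*B-4*A*Cc)))/(2*A);P=o2+k*d;return round(ang(P,x,y),1),round(P@n,4)
b=np.vstack([cv2.resize(T4[188:216,216:246],(600,560),interpolation=cv2.INTER_CUBIC)]);cv2.imwrite("pics/l4.png",b[:,:,::-1])
for p in((-1,0),(0,0)):pass
ft=lambda u,v:(200+(u+.5)/6-.5,180+(v+.5)/6-.5);fs=lambda u,v:(230+(u+.5)/6-.5,130+(v+.5)/6-.5)
print("top label inner-edge corners",skin("top",ft(178,98)),skin("top",ft(192,160)))
print("scene label left-edge corners",skin("scene",fs(206,205)),skin("scene",fs(247,298)))
E
```

```text
top dir 126.0 cen->mean 128.3 len [0.0078 0.0228] lidc [-0.0035 -0.0006] cen dist 0.0158
scene dir 149.1 cen->mean 136.0 len [0.0203 0.0442] lidc [-0.0011 -0.0004] cen dist 0.0288
top dir 43.8 cen->mean 72.0 len [0.0076 0.0212] lidc [-0.0002 -0.0012] cen dist 0.0115
scene dir 165.7 cen->mean 130.2 len [0.0214 0.0654] lidc [-0.0032 -0.0005] cen dist 0.0298
top label inner-edge corners (np.float64(3.4), np.float64(0.015)) (np.float64(0.3), np.float64(0.0851))
scene label left-edge corners (np.float64(11.3), np.float64(0.0733)) (np.float64(6.0), np.float64(0.0196))
```

View pics/l4.png

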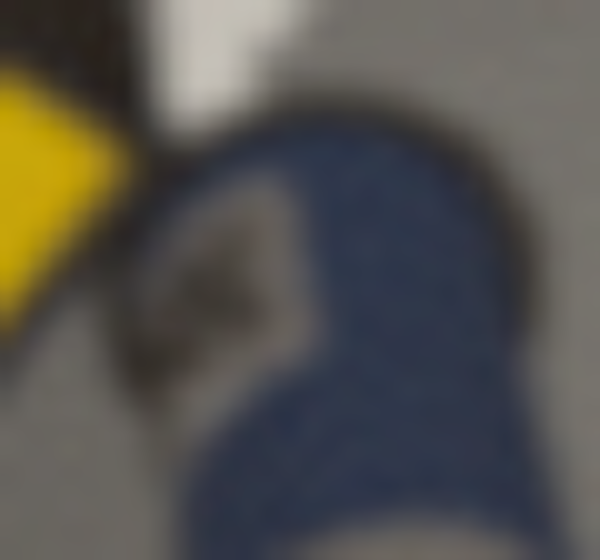

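The label is confirmed close to square. The tick gives about 39–40°, with the before and after positions agreeing on an 88° turn. The scanner measures 36–40°, so the error is within about 4°. The tag is home, and the gripper is clear of everything.

```bash
python3 -c "
from plant import manip
print(manip.job_done())"
```

```text
the job is handed in; nothing more can be done
None
```

I handed the job in at about 16 s on the robot's clock. By my measurements the canister label faces the scanner to within about 4 degrees, the tag sits home in the reader pocket, and the arm never went near the case, pot or pin board; the judge's verdict was not shown.

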